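Turn the lockout hook to its mark and hang the red padlock

ROBOT

A 6-joint arm with a two-finger parallel gripper is mounted at the origin on a cart in front of the work surface, level with it; the furniture and walls round the work are solid. World frame = base frame: x ahead of the robot, y to its left, z up, the work surface at z = 0. Lengths are in m, angles in rad, forces in N, time in s.
With the tool pointing down it reaches from about 0.35 to 0.8 m from the base axis. Payload 7.3 kg.
Tool frame: the origin (TCP) lies on the centre line of the jaws, within the pads' length; the fingertips stand 11 mm ahead of it and the grasp point (between the pads) lies 8 mm behind it; x points along the fingers, y is the direction in which the jaws open and shut, and the axes are right-handed (so a half turn about x gives the same grasp; the last joint's range is limited). The gripper opens to 85 mm and grips with 20 to 120 N. Pads are 22 mm wide; open, the fingers measure 114 mm over their backs; the gripper's body (76 mm by 85 mm) begins 54 mm behind the grasp point. The pads swing forward as they close: fully open they stand 13 mm farther back than shut.
Start: joints at [-1.454, 0.342, 1.524, -0, 1.275, -0.146], TCP at [0.136, -0.507, 0.242] pointing down, gripper open.
Joint ranges: [-2.53, 2.53], [-0.77, 2.02], [0.04, 2.7], [-1, 4.14], [0.28, 2.66], [-3.11, 3.11]. Speed limits (rad/s): [2.57, 2.57, 3.14, 3.14, 3.14, 3.14].

INTERFACE

Orientations are given as [roll, pitch, yaw] about the fixed x, y, z axes, in that order (R = Rz(yaw) Ry(pitch) Rx(roll)).
In Python, from rig import env gives the robot as it stands. The module is installed in compiled form; this text tells all that it offers.
- The arm moves only by the shell command python3 -m inch 'ROWS' [FORCE]. ROWS is a JSON object of lists of equal length, an entry for each row: "xyz": the shift along the world's x, y, z in m, a list of three; "turn": the turn, a rotation vector about the world's x, y, z in rad, a list of three; "grip": the finger opening in m, from 0 to 0.0854. A call has 1 to 20 rows; each row is the pose to reach, as a shift and turn from the pose commanded when the call began; what a row does not reach only later rows make up. A row lasts 1/10 s, in which the tool goes at most 50 mm and 8.59 degrees, less where a joint would pass 70% of its speed; a pose out of reach is approached as far as the arm can. A call with a gripper value outside its range is refused whole. The fingers move at their own pace and stop on an object; FORCE is the grip in N (left out, the last holds). Time passes only in rows, so rows that repeat a pose let the fingers close. It gives the time, the measured TCP pose, the force and the opening at its end, in the units of the state.
- env.observe(): the state, without advancing time (a new reading comes with each control period).
- env.grab_frame(name): name is "side" or "top" or "wrist"; returns a dict with "pixels" (480x640x3 uint8, blue, green, red), "intrinsics" (3x3 intrinsics, pixels), "R" (3x3) and "t" (3): a world point X has camera coordinates R X + t. Camera axes: x right, y down, z forward; pixel columns grow to the right and rows downward; lengths in m; the calibration is good to about 2 mm. A picture is of the moment at which its call begins. There is no depth.
- env.close_job(): hands the job in, once; it reports no verdict.
The state is a dict: "time": time; "qpos": joint angles; "dq": joint speeds; "tau": joint torques, N m; "tcp_pos": TCP position; "orientation": TCP orientation; "contact_force": force on the tool from outside, world axes, zero at the start; "ft_torque": the same for the moment, N m; "opening": opening from 0.0 (shut) to 1.0 (fully open).
Only numpy, scipy, OpenCV 4.12 (cv2) and the standard library are available. Lean on these libraries where they do the work, as an engineer would, in place of code of your own. Each camera call takes 0.05 s, during which the arm holds its last target. There are 200 camera calls.

TASK

First swing the blue hook on the little lockout stand round until it points straight along the green line painted on the stand's base, then hang the red padlock on the hook by its shackle and let go of it. The hook must still point along the green line at the end. Leave the yellow padlock where it stands.

Things in the scene. Friction and masses are not known exactly. Their poses are not given: they have to be found in the camera images.
- hook_stand: Lockout stand bolted to the table: square grey base plate 130 x 130 x 8 mm, a steel post 18 mm thick in its middle, the blue swivel hook on top. Origin at the middle of the underside of the base, on the swivel's upright axis; z up. The green line (14 mm wide) runs on the base from the post along the stand's own -x direction to the base's edge.
- swivel_hook (a joint): Angle of the swivel hook about the post's upright axis, rad. 0 = the hook points along the green line (the stand's -x); positive = turned counter-clockwise seen from above. Stops at -1.7 and 1.7. It starts between -1.5 and -0.8. Slight friction (0.1 N m) keeps it where it is left.
- hook_seat (a point): On top of the hook's level arm, 56 mm from the swivel axis, 135 mm above the table; turns with the hook; its -x points outward to the tip. Arm: 10 mm round blue bar, centre 130 mm above the table. Hub 28 mm across, top at 139 mm. From 86 mm out the bar bends up to a tip: top 145 mm above the table, outer end 102 mm from the axis. Hang on the straight part, 30 to 82 mm out.
- red_lock: Loose red padlock standing upright, up to 240 g. Body 26 mm thick (x), 46 wide (y), 40 high; above it a shackle of 8 mm steel bar in the y-z plane, legs flush with the body's sides; 88 mm high overall. Opening 30 mm wide, 40 to 80 mm above the underside, half-round top; the hook passes through along x. Origin: middle of the underside. Can be gripped across the 46 mm width.
- red_lock_loop (a point): Underside of the top of the red padlock's shackle, in the middle, 80 mm above the padlock's underside: the point that rests on the hook when it hangs. Axes as the padlock's.
- yellow_lock: Loose yellow padlock of the same shape and size, standing upright; not to be moved. Origin at the middle of its underside.
Things that resemble listed ones, but are neither listed nor needed, are in the scene too. What is shaped like the red_lock but turquoise is not meant.

How it is judged:
By the outcome, as a careful person would: the job done as asked, in the order asked, and still so for the second after the job is handed in, with the robot touching nothing.
It also fails if it takes over 48 s, if anything falls off the work surface, if the arm or the gripper's body presses on something with over 40 N, if the wrist force passes 120 N, or if a joint passes its speed limit or range.

## Working session

There is one attempt and no reset: what is moved stays moved. The work goes in short steps, Python scripts to look and compute and a shell command to move; the robot and the scene stay as the last step left them, time stands still between calls to the robot, and variables do not carry over. Pictures are saved under pics/ and viewed, on a budget of 10 in all, crops included, one or two more only if the job needs it, and the job is handed in when it is done.

```bash
mkdir -p pics; python3 - <<'E'
from rig import env
import cv2,pickle
s=env.observe();print(s['time'],s['tcp_pos'],s['orientation'],s['opening'])
d={}
for n in("top","side"):
    f=env.grab_frame(n);d[n]=f;cv2.imwrite(f"pics/{n}0.png",f["pixels"])
pickle.dump(d,open("f0.pkl","wb"))
E
```

```text
0.0 [ 0.13635695 -0.50659941  0.24164149] [-1.71585166  1.5693041   1.68851679] 0.9989787133721134
```

View pics/top0.png

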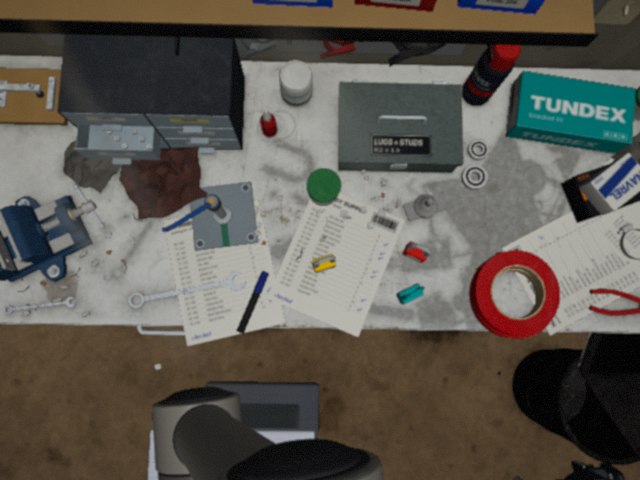

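View pics/side0.png

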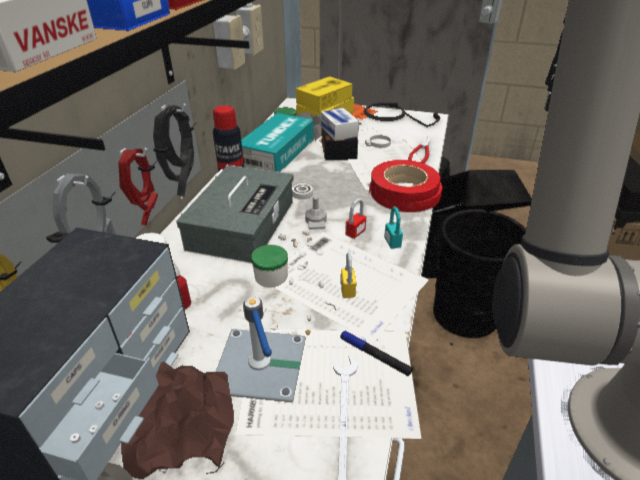

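Top view: the stand is at about (222,215), with its hook pointing left to (165,228) and the green line running down. The lock candidates are red (415,253), yellow (322,264) and turquoise (411,294). Red fits the description. The small red item at (268,123) is a bottle. I'll confirm in one enlarged crop.

```bash
cat > h.py <<'E'
import numpy as np,pickle
def ray(f,u,v):
    d=f["R"].T@np.linalg.inv(f["intrinsics"])@np.array([u,v,1.]);c=-f["R"].T@f["t"];return c,d
def atz(f,u,v,z):
    c,d=ray(f,u,v);return c+d*(z-c[2])/d[2]
def proj(f,X):
    p=f["intrinsics"]@(f["R"]@np.array(X)+f["t"]);return p[:2]/p[2]
E
python3 - <<'E'
import cv2,pickle,numpy as np
from h import *
d=pickle.load(open("f0.pkl","rb"));t=d["top"];s=d["side"]
c=lambda f,x,y,w,h,k:cv2.resize(f["pixels"][y:y+h,x:x+w],None,fx=k,fy=k,interpolation=cv2.INTER_CUBIC)
a=c(t,155,175,110,80,3.6363636)   # 400x290
b=c(t,380,225,80,58,5)
e=c(s,210,280,110,80,3.6363636)
g=c(s,325,185,80,58,5)
im=np.vstack([np.hstack([a[:290,:400],b[:290,:400]]),np.hstack([e[:290,:400],g[:290,:400]])]);cv2.imwrite("pics/crop.png",im)
for n in d: print(n,-d[n]["R"].T@d[n]["t"],d[n]["intrinsics"][0])
print("cands top@z.05",atz(t,415,253,.08),atz(t,322,264,.08),atz(t,411,294,.08))
E
```

```text
top [ 0.357012   -0.14672744  1.09046434] [537.49025447   0.         320.61500735]
side [0.34324048 0.48974725 0.62269539] [481.92808294   0.         325.55681456]
cands top@z.05 [ 0.49325258 -0.34482136  0.08      ] [ 0.46932313 -0.16810423  0.08      ] [ 0.41531387 -0.33633777  0.08      ]
```

View pics/crop.png

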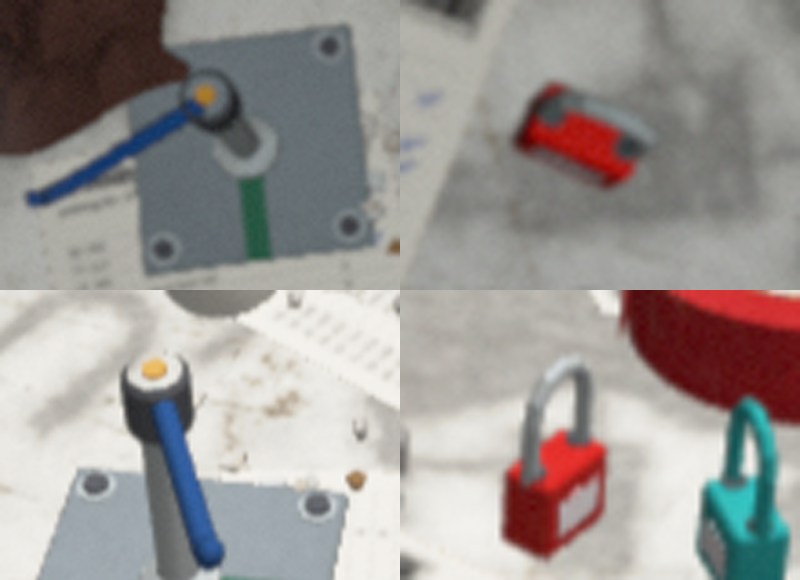

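The crop confirms it: top right and bottom left show a red padlock with a steel shackle, next to the turquoise decoy. Next I fit poses.

```bash
cat > fit.py <<'E'
import cv2,pickle,numpy as np
from scipy.optimize import minimize
from h import *
d=pickle.load(open("f0.pkl","rb"));t=d["top"];s=d["side"]
# stand
P=[atz(t,155+x/3.636,175+y/3.636,.008)[:2] for x,y in((350,25),(375,240),(147,275))]
print("corners",np.round(P,4),"side",np.linalg.norm(P[0]-P[1]),np.linalg.norm(P[1]-P[2]),"centre",(P[0]+P[2])/2)
hub=atz(t,155+207/3.636,175+93/3.636,.139)[:2];tip=atz(t,155+33/3.636,175+200/3.636,.14)[:2]
hs=atz(s,210+155/3.636,280+78/3.636,.139)[:2]
print("hub",hub,"side-view hub",hs,"tip",tip,np.linalg.norm(tip-hub))
g=P[1]-P[0];ga=np.arctan2(g[1],g[0]);e=P[2]-P[1];gb=np.arctan2(e[1],e[0])-np.pi/2
l=[atz(t,155+x/3.636,175+y/3.636,.008)[:2] for x,y in((250,180),(260,258))];l=l[1]-l[0]
h=tip-hub;print("green dir deg",np.degrees([ga,gb,np.arctan2(l[1],l[0])]),"hook dir",np.degrees(np.arctan2(h[1],h[0])))
# locks
def hull(f,x,y,w,h,hue):
    hsv=cv2.cvtColor(f["pixels"],cv2.COLOR_BGR2HSV);H=hsv[...,0].astype(int)
    m=((np.abs((H-hue+90)%180-90)<12)&(hsv[...,1]>130)&(hsv[...,2]>50)).astype(np.uint8)
    z=np.zeros_like(m);z[y:y+h,x:x+w]=m[y:y+h,x:x+w]
    n,L,st,_=cv2.connectedComponentsWithStats(z);k=1+st[1:,4].argmax()
    return cv2.convexHull(np.argwhere(L==k)[:,::-1].astype(np.float32))
def fit(hulls,p0,name):
    K=8
    def cost(p):
        c,s_=np.cos(p[2]),np.sin(p[2]);tot=0
        for f,hu in hulls:
            q=[proj(f,[p[0]+c*a-s_*b,p[1]+s_*a+c*b,z]) for a in(-.013,.013) for b in(-.023,.023) for z in(0,.04)]
            mh=cv2.convexHull(np.array(q,np.float32))
            i=cv2.intersectConvexConvex(mh,hu)[0];A=cv2.contourArea(mh)+cv2.contourArea(hu)
            tot+=(A-2*i)/A
        return tot
    r=min((minimize(cost,[*p0,a],method="Nelder-Mead",options=dict(initial_simplex=[[*p0,a],[p0[0]+.01,p0[1],a],[p0[0],p0[1]+.01,a],[*p0,a+.3]],xatol=1e-4,fatol=1e-5)) for a in np.arange(-1.5,1.5,.4)),key=lambda r:r.fun)
    print(name,np.round(r.x,4),"yaw deg",np.degrees(r.x[2]),"cost",r.fun)
if __name__=="__main__":
    fit([(t,hull(t,390,235,50,35,0)),(s,hull(s,335,195,40,50,0))],(.493,-.345),"red")
    fit([(t,hull(t,300,245,45,35,25)),(s,hull(s,335,255,30,50,25))],(.469,-.168),"yellow")
    fit([(t,hull(t,390,280,45,30,88)),(s,hull(s,378,205,28,50,88))],(.415,-.336),"turq")
E
python3 fit.py
```

```text
corners [[ 0.6456 -0.0211]
 [ 0.5222 -0.0391]
 [ 0.5003  0.0868]] side 0.12467096908537284 0.12784174786701313 centre [0.57295475 0.03288686]
hub [0.57457165 0.03334721] side-view hub [0.57217985 0.03403221] tip [0.51904522 0.11584885] 0.09944699571550258
green dir deg [-171.68229057    9.85057287 -170.53429114] hook dir 123.94189946950476
red [ 0.5016 -0.3584 -0.1492] yaw deg -8.548395636267951 cost 0.47338533987641057
yellow [ 0.4765 -0.1753  0.2169] yaw deg 12.427492477895962 cost 0.5996402861759526
turq [ 0.4182 -0.3488  0.2592] yaw deg 14.853408257291147 cost 0.3853072840963969
```

```bash
python3 - <<'E'
import re
src=open("fit.py").read()
src=src.replace("    return cv2.convexHull(np.argwhere(L==k)[:,::-1].astype(np.float32))","""    q=np.argwhere(L==k)[:,::-1].astype(np.float32);print(st[k])
    return cv2.convexHull(np.vstack([q+[a,b] for a in(-.4,.4) for b in(-.4,.4)]).astype(np.float32))""")
src=src.replace("A=cv2.contourArea(mh)+cv2.contourArea(hu)","A=cv2.contourArea(mh)+cv2.contourArea(hu);T.append((A-2*i)/A)").replace("tot=0","tot=0;T.clear()").replace("def fit","T=[]\ndef fit").replace('"cost",r.fun)','"cost",r.fun,cost(r.x),T)')
src=src.replace(">130)",">110)").replace(">50)",">35)")
open("fit.py","w").write(src)
E
python3 fit.py | tail -12
python3 - <<'E'
import cv2,pickle
d=pickle.load(open("f0.pkl","rb"))
h=cv2.cvtColor(d["top"]["pixels"],cv2.COLOR_BGR2HSV)
for y in range(240,264,2):print(y,' '.join('%3d/%3d/%3d'%tuple(h[y,x]) for x in range(400,432,3)))
E
```

```text
[ 0.5003  0.0868]] side 0.12467096908537284 0.12784174786701313 centre [0.57295475 0.03288686]
hub [0.57457165 0.03334721] side-view hub [0.57217985 0.03403221] tip [0.51904522 0.11584885] 0.09944699571550258
green dir deg [-171.68229057    9.85057287 -170.53429114] hook dir 123.94189946950476
[404 247  23  15 188]
[346 213  20  25 288]
red [ 0.5019 -0.3594  2.9066] yaw deg 166.53476156294184 cost 0.32785247270399004 0.32785247270399004 [0.2624371207246142, 0.06541535197937583]
[314 261  22  11 136]
[341 268  15  30 319]
yellow [ 0.4764 -0.1742  0.2531] yaw deg 14.500038864612922 cost 0.47744683961819345 0.47744683961819345 [0.3941593653442478, 0.08328747427394566]
[398 284  26  20 290]
[386 207  17  41 377]
turq [ 0.4196 -0.3473  0.4632] yaw deg 26.539354883963473 cost 0.32726432443796494 0.32726432443796494 [0.07531447603857332, 0.2519498483993916]
240  36/  8/163  30/  8/169  40/  5/168  18/  8/162  41/ 12/165  45/  6/165  36/  8/159  24/  8/152  30/  9/148  30/  6/135  36/ 11/121
242  20/  5/160  35/  9/171  40/  5/166   3/ 89/126   3/ 94/125  25/ 11/144  38/  7/152  41/ 14/147  
[... 694 characters left out ...]
/ 14/107  90/ 12/128
254  30/ 10/130   4/ 72/ 89   0/148/ 93 179/178/119   1/229/156   1/231/173   2/242/173   1/220/168 113/ 17/ 61  98/ 15/ 68  70/  7/107
256  20/ 12/130  13/ 15/122   2/ 44/105   2/ 49/ 99   0/104/110   0/213/139   1/230/172   1/222/176 179/121/103   4/ 44/ 93  15/ 14/109
258  20/ 12/131  24/ 10/127  38/  8/126  10/ 19/118   3/ 45/101 179/ 62/103 179/185/121   1/242/156   1/222/170   2/ 58/133  38/  9/116
260  30/  4/131  40/  6/127  30/  8/123  30/  6/122  20/ 13/120   2/ 33/108 178/ 49/ 93   1/193/103   1/177/141   9/ 14/125  23/  8/121
262  15/  7/139  40/  6/129  30/  8/122  30/  6/127  38/  8/129  20/ 12/124  11/ 25/112   2/ 82/ 96  10/ 20/115  38/  8/122  30/  6/119
```

```bash
cat >> h.py <<'E'
from scipy.spatial.transform import Rotation as Ro
def st(p=True):
    from rig import env
    s=env.observe();M=Ro.from_euler("xyz",s["orientation"]).as_matrix()
    y=np.degrees(np.arctan2(M[1,1],M[0,1]))
    if p:print("t",round(s["time"],2),"tcp",np.round(s["tcp_pos"],4),"jaw deg",round(y,2),"xax",np.round(M[:,0],3),"q",np.round(s["qpos"],2),"open",round(s["opening"],3),"F",np.round(s["contact_force"],1))
    return s,y
E
python3 -c "
from h import *
s,y=st()
p=np.array([.573,.033]);
for r in(58,60,62):
  a=np.radians(123.9);print(p+r/1000*np.array([np.cos(a),np.sin(a)])-s['tcp_pos'][:2])
"
```

```text
t 0.1 tcp [ 0.1364 -0.5066  0.2417] jaw deg -74.94 xax [-0.     0.001 -1.   ] q [-1.45  0.34  1.52  0.    1.28 -0.15] open 0.996 F [-0.3  0.7 -0.7]
[0.40427013 0.58774672]
[0.40315464 0.58940674]
[0.40203915 0.59106676]
```

```bash
python3 -m inch '{"xyz":[[0.1,0.15,0],[0.2,0.3,0],[0.404,0.588,0],[0.404,0.588,0],[0.404,0.588,0],[0.404,0.588,0],[0.404,0.588,0],[0.404,0.588,0],[0.404,0.588,0],[0.404,0.588,0],[0.404,0.588,0],[0.404,0.588,0],[0.404,0.588,0],[0.404,0.588,0],[0.404,0.588,0],[0.404,0.588,0],[0.404,0.588,0],[0.404,0.588,0],[0.404,0.588,0],[0.404,0.588,0]],"turn":[[0,0,0.4],[0,0,0.8],[0,0,1.9],[0,0,1.9],[0,0,1.9],[0,0,1.9],[0,0,1.9],[0,0,1.9],[0,0,1.9],[0,0,1.9],[0,0,1.9],[0,0,1.9],[0,0,1.9],[0,0,1.9],[0,0,1.9],[0,0,1.9],[0,0,1.9],[0,0,1.9],[0,0,1.9],[0,0,1.9]],"grip":[0.045,0.045,0.045,0.045,0.045,0.045,0.045,0.045,0.045,0.045,0.045,0.045,0.045,0.045,0.045,0.045,0.045,0.045,0.045,0.045]}' 30
python3 - <<'E'
from h import *
from rig import env
import cv2
s,y=st();f=env.grab_frame("wrist");pickle.dump(f,open("w1.pkl","wb"))
im=f["pixels"].copy()
# overlay expected hub, arm, base
for r in(0,.03,.06,.09):
    a=np.radians(123.9);q=proj(f,[.573+r*np.cos(a),.033+r*np.sin(a),.135 if r else .139]);print(r,q);cv2.circle(im,tuple(int(v) for v in q),4,(0,255,255),1)
cv2.imwrite("pics/w1.png",im)
E
```

```text
time: 2.1
tcp_pos: [0.5402, 0.08, 0.2427]
orientation: [0.878, 1.57, -0.102]
contact_force: [-0.4, 0.4, 0.8]
opening: 0.528
t 2.1 tcp [0.5402 0.08   0.2427] jaw deg 33.83 xax [ 0. -0. -1.] q [ 0.01  0.38  1.47 -0.    1.3  -0.58] open 0.528 F [-0.4  0.4  0.8]
0 [325.46413762 319.12319062]
0.03 [325.41408815 281.57531475]
0.06 [325.38236411 244.06932312]
0.09 [325.34821714 203.69879485]
```

View pics/w1.png

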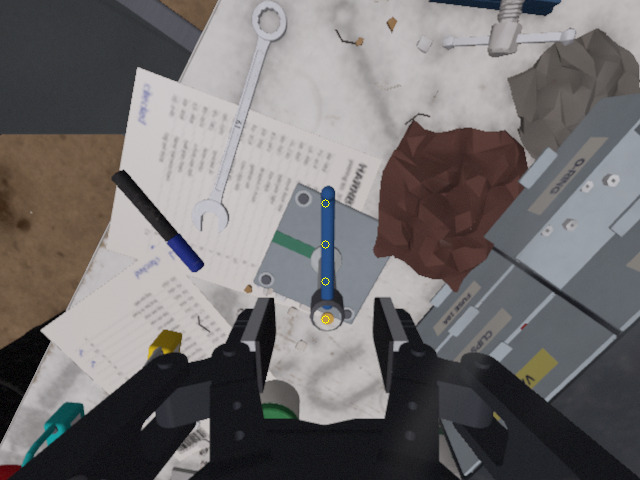

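Wrist view: the hook bar runs along column ~328 from (327,318) to (328,190), within 2 px of the estimate. The green line goes from (310,252) to (275,238).

```bash
python3 - <<'E'
from h import *
import cv2
f=pickle.load(open("w1.pkl","rb"))
hub=atz(f,327.5,317,.139)[:2];tip=atz(f,328.5,205,.135)[:2];h=tip-hub
print("hub",hub,"tip",tip,"hook deg",np.degrees(np.arctan2(h[1],h[0])))
# green fit
hsv=cv2.cvtColor(f["pixels"],cv2.COLOR_BGR2HSV)
m=cv2.inRange(hsv,(60,80,20),(90,255,200));z=np.zeros_like(m);z[225:265,262:318]=m[225:265,262:318]
w=np.array([atz(f,u,v,.008)[:2] for v,u in np.argwhere(z)])
c=w.mean(0);_,sv,V=np.linalg.svd(w-c);print(len(w),"green centre",c,"dir",np.degrees(np.arctan2(*V[0][::-1])),"line from hub",np.degrees(np.arctan2(*(c-[.573,.033])[::-1])),w.min(0),w.max(0))
# blue bar
m=cv2.inRange(hsv,(100,120,40),(120,255,255));z=np.zeros_like(m);z[200:295,310:345]=m[200:295,310:345]
w=np.array([atz(f,u,v,.133)[:2] for v,u in np.argwhere(z)])
c=w.mean(0);_,sv,V=np.linalg.svd(w-c);print("bar centre",c,"dir",np.degrees(np.arctan2(*V[0][::-1])))
T=pickle.load(open("f0.pkl","rb"))["top"]
hsv=cv2.cvtColor(T["pixels"],cv2.COLOR_BGR2HSV);m=cv2.inRange(hsv,(60,80,20),(90,255,200));z=np.zeros_like(m);z[215:260,212:245]=m[215:260,212:245]
w=np.array([atz(T,u,v,.008)[:2] for v,u in np.argwhere(z)]);c=w.mean(0);_,sv,V=np.linalg.svd(w-c);print("top green",len(w),c,"dir",np.degrees(np.arctan2(*V[0][::-1])))
E
```

```text
hub [0.57327455 0.03542449] tip [0.52517723 0.10816749] hook deg 123.47249131137934
453 green centre [0.53214071 0.02875628] dir 8.315224684230822 line from hub -174.07041446321784 [0.50877958 0.01943371] [0.55589752 0.03804028]
bar centre [0.54292055 0.08043145] dir -56.42254151748058
top green 130 [0.53402771 0.02912857] dir -171.73003901137824
```

```bash
python3 -m inch '{"xyz":[[0.0005,0.002,-0.03],[0.0005,0.002,-0.06],[0.0005,0.002,-0.09],[0.0005,0.002,-0.105],[0.0005,0.002,-0.12],[0.0005,0.002,-0.12],[0.0005,0.002,-0.12],[0.0005,0.002,-0.12],[0.0005,0.002,-0.12]],"turn":[[0,0,0],[0,0,0],[0,0,0],[0,0,0],[0,0,0],[0,0,0],[0,0,0],[0,0,0],[0,0,0]],"grip":[0.045,0.045,0.045,0.045,0.045,0.045,0.018,0.018,0.018]}' 20; python3 -c "
from h import *
st()"
```

```text
time: 3.05
tcp_pos: [0.5414, 0.083, 0.1233]
orientation: [1.011, 1.569, 0.032]
contact_force: [0.2, -0.3, 0.6]
opening: 0.208
t 3.05 tcp [0.5414 0.083  0.1233] jaw deg 33.91 xax [ 0.002  0.    -1.   ] q [ 0.01  0.5   1.62  0.    1.01 -0.58] open 0.208 F [ 0.2 -0.3  0.6]
```

```bash
python3 -m inch '{"xyz":[[-0.0053,-0.0040,0],[-0.0101,-0.0085,0],[-0.0143,-0.0135,0],[-0.0180,-0.0190,0],[-0.0210,-0.0248,0],[-0.0233,-0.0310,0],[-0.0249,-0.0373,0],[-0.0258,-0.0438,0],[-0.0260,-0.0504,0],[-0.0254,-0.0570,0],[-0.0254,-0.0570,0],[-0.0254,-0.0570,0],[-0.0254,-0.0570,0],[-0.0254,-0.0570,0],[-0.0254,-0.0570,0]],"turn":[[0,0,0.1134],[0,0,0.2269],[0,0,0.3403],[0,0,0.4538],[0,0,0.5672],[0,0,0.6807],[0,0,0.7941],[0,0,0.9076],[0,0,1.021],[0,0,1.1345],[0,0,1.1345],[0,0,1.1345],[0,0,1.1345],[0,0,1.1345],[0,0,1.1345]],"grip":[0.018,0.018,0.018,0.018,0.018,0.018,0.018,0.018,0.018,0.018,0.018,0.008,0.008,0.008,0.008]}' 20; python3 -c "
from h import *
st()"
```

```text
time: 4.55
tcp_pos: [0.5157, 0.0261, 0.1229]
orientation: [-0.477, 1.57, -0.322]
contact_force: [-2.1, -0.6, 5.6]
opening: 0.106
t 4.55 tcp [0.5157 0.0261 0.1229] jaw deg 98.87 xax [ 0.001 -0.    -1.   ] q [-0.1   0.46  1.71 -0.    0.97 -1.82] open 0.106 F [-2.1 -0.6  5.6]
```

```bash
python3 -m inch '{"xyz":[[0,0,0],[0,0,0],[0,0,0],[0,0,0.03],[0,0,0.07],[0,0,0.12],[0,0,0.16],[0,0,0.16],[0,0,0.16]],"turn":[[0,0,0],[0,0,0],[0,0,0],[0,0,0],[0,0,0],[0,0,0],[0,0,0],[0,0,0],[0,0,0]],"grip":[0.045,0.045,0.045,0.045,0.045,0.045,0.06,0.06,0.06]}' 20
cat > meas.py <<'E'
from h import *
import cv2,sys
from rig import env
s,y=st();f=env.grab_frame("wrist");pickle.dump(f,open(sys.argv[1]+".pkl","wb"))
hsv=cv2.cvtColor(f["pixels"],cv2.COLOR_BGR2HSV);im=f["pixels"].copy()
hub=np.array([.573,.035]);a=np.radians(188.4);u=np.array([np.cos(a),np.sin(a)]);n=np.array([-u[1],u[0]])
def run(lo,hi,z,r0,r1,col):
    poly=np.array([proj(f,[*(hub+r*u+l*n),z]) for r,l in((r0,-.014),(r1,-.014),(r1,.014),(r0,.014))],np.int32)
    roi=np.zeros(im.shape[:2],np.uint8);cv2.fillConvexPoly(roi,poly,255)
    m=cv2.inRange(hsv,lo,hi)&roi;w=np.array([atz(f,x,yy,z)[:2] for yy,x in np.argwhere(m)])
    cv2.polylines(im,[poly],True,col)
    c=w.mean(0);_,_,V=np.linalg.svd(w-c);print(len(w),"centre",np.round(c,4),"dir mod180",np.round(np.degrees(np.arctan2(*V[0][::-1]))%180,2),"off-axis mm",np.round((c-hub)@n*1000,2))
run((100,110,40),(122,255,255),.133,.025,.082,(0,255,255));run((60,70,20),(92,255,200),.008,.02,.065,(255,0,255))
cv2.imwrite(f"pics/{sys.argv[1]}.png",im)
E
python3 meas.py w2
```

```text
time: 5.45
tcp_pos: [0.5156, 0.0261, 0.2828]
orientation: [-0.187, 1.569, -0.031]
contact_force: [0.4, 1.0, -0.4]
opening: 0.704
t 5.45 tcp [0.5156 0.0261 0.2828] jaw deg 98.92 xax [ 0.002 -0.    -1.   ] q [-0.1   0.3   1.48  0.    1.37 -1.82] open 0.704 F [ 0.4  1.  -0.4]
702 centre [0.5188 0.0272] dir mod180 8.51 off-axis mm -0.21meas.py:12: RuntimeWarning: Mean of empty slice.
  c=w.mean(0);_,_,V=np.linalg.svd(w-c);print(len(w),"centre",np.round(c,4),"dir mod180",np.round(np.degrees(np.arctan2(*V[0][::-1]))%180,2),"off-axis mm",np.round((c-hub)@n*1000,2))
  ret = ret.dtype.type(ret / rcount)
Traceback (most recent call last):
  File "meas.py", line 13, in <module>
    run((100,110,40),(122,255,255),.133,.025,.082,(0,255,255));run((60,70,20),(92,255,200),.008,.02,.065,(255,0,255))
                                                               ~~~^^^^^^^^^^^^^^^^^^^^^^^^^^^^^^^^^^^^^^^^^^^^^^^^^^^
  File "meas.py", line 12, in run
    c=w.mean(0);_,_,V=np.linalg.svd(w-c);print(len(w),"centre",np.round(c,4),"dir mod180",np.round(np.degrees(np.arctan2(*V[0][::-1]))%180,2),"off-axis mm",np.round((c-hub)@n*1000,2))
                      ~~~~~~~~~~~~~^^^^^
numpy.linalg.LinAlgError: 1-dimensional array given. Array must be at least two-dimensional
```

```bash
python3 -m inch '{"xyz":[[-0.002,-0.04,0],[-0.0176,-0.381,0],[-0.0176,-0.381,0],[-0.0176,-0.381,0],[-0.0176,-0.381,0],[-0.0176,-0.381,0],[-0.0176,-0.381,0],[-0.0176,-0.381,0],[-0.0176,-0.381,0],[-0.0176,-0.381,0],[-0.0176,-0.381,0]],"turn":[[0,0,-0.06],[0,0,-0.64],[0,0,-0.64],[0,0,-0.64],[0,0,-0.64],[0,0,-0.64],[0,0,-0.64],[0,0,-0.64],[0,0,-0.64],[0,0,-0.64],[0,0,-0.64]],"grip":[0.065,0.065,0.065,0.065,0.065,0.065,0.065,0.065,0.065,0.065,0.065]}' 30
python3 - <<'E'
from h import *
from rig import env
import cv2
s,y=st();f=env.grab_frame("wrist");pickle.dump(f,open("w3.pkl","wb"));cv2.imwrite("pics/w3.png",f["pixels"])
print("tcp axis at z=.04",proj(f,[*s["tcp_pos"][:2],.04]))
E
```

```text
time: 6.6
tcp_pos: [0.4978, -0.3537, 0.2811]
orientation: [2.71, 1.568, 2.227]
contact_force: [-0.1, 0.0, -1.0]
opening: 0.763
t 6.6 tcp [ 0.4978 -0.3537  0.2811] jaw deg 62.3 xax [-0.002  0.002 -1.   ] q [-0.74  0.48  1.2   0.    1.46 -1.83] open 0.763 F [-0.1  0.  -1. ]
tcp axis at z=.04 [323.42650053 209.84402819]
```

View pics/w3.png

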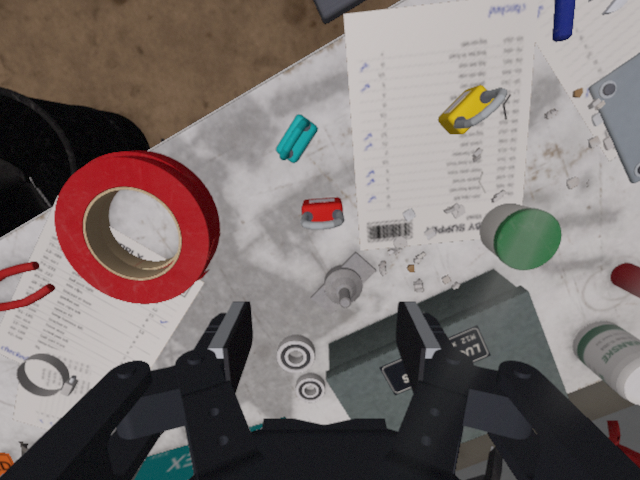

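Wrist view: the red lock is at (323,212), almost aligned with the jaws and tilted a few degrees. The turquoise one is at (297,139) and the yellow at (472,110), both well clear. I'll refine the red pose using the wrist and side views.

```bash
python3 - <<'E'
import sys,io,contextlib
with contextlib.redirect_stdout(io.StringIO()):
    from fit import *
w=pickle.load(open("w3.pkl","rb"))
hw=hull(w,295,190,55,45,0);hs=hull(s,335,195,40,50,0);print("minAreaRect",cv2.minAreaRect(hw))
fit([(w,hw),(s,hs)],(.498,-.356),"w+s");fit([(w,hw)],(.498,-.356),"w")
# shackle top: steel-coloured; check yaw by projecting shackle ends
im=cv2.resize(w["pixels"][170:250,275:375],None,fx=6,fy=6,interpolation=cv2.INTER_CUBIC)
import numpy as np
def ov(p,col):
    c,q=np.cos(p[2]),np.sin(p[2])
    for a,b,z in[(i,j,k) for i in(-.013,.013) for j in(-.023,.023) for k in(0,.04)]+[(0,-.019,.069),(0,.019,.069),(0,0,.088)]:
        u,v=proj(w,[p[0]+c*a-q*b,p[1]+q*a+c*b,z]);cv2.circle(im,(int((u-275+.5)*6),int((v-170+.5)*6)),4,col,1)
ov([.4985,-.3545,np.radians(-24)],(0,255,255))
cv2.imwrite("pics/c3.png",im)
E
```

```text
[302 198  40  24 603]
[346 213  20  25 288]
minAreaRect ((321.6360778808594, 209.97340393066406), (23.041807174682617, 40.448734283447266), 86.05481719970703)
w+s [ 0.5013 -0.3567 -0.2447] yaw deg -14.020040480738759 cost 0.27406821635146034 0.27406821635146034 [0.200869136144976, 0.07319908020648433]
w [ 0.4979 -0.3551 -0.2129] yaw deg -12.197328672669462 cost 0.19781167006882278 0.19781167006882278 [0.19781167006882278]
```

View pics/c3.png

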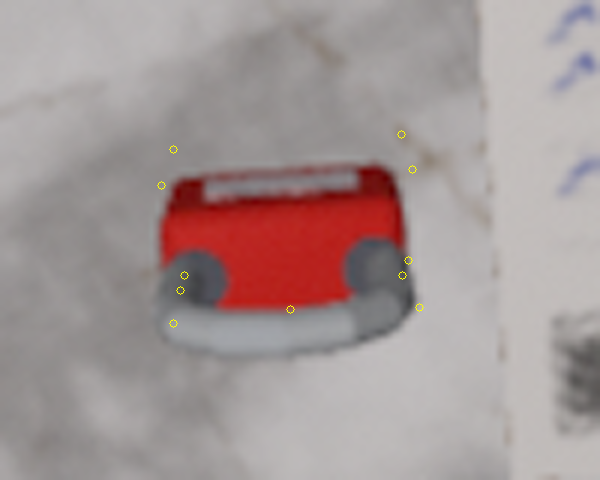

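```bash
python3 - <<'E'
from h import *
from scipy.optimize import least_squares
import cv2
w=pickle.load(open("w3.pkl","rb"));S=pickle.load(open("f0.pkl","rb"))["side"]
g=lambda x,y:(275+x/6-.5,170+y/6-.5)
# model (a,b,z) <-> px ; image right = jaw +-? test both
K=[(g(198,277),(0,1,.019,.04)),(g(376,266),(0,-1,.019,.04)),(g(274,330),(0,0,0,.084)),(g(166,213),(1,1,.023,.04)),(g(402,203),(1,-1,.023,.04)),(g(175,182),(1,1,.023,.0)),(g(390,170),(1,-1,.023,.0))]
sg=lambda x,y:(325+(x-400)/5-.4,185+(y-290)/5-.4)
for sx in(1,-1):
  for sy in(1,-1):
    def res(p,full=False):
        c,q=np.cos(p[2]),np.sin(p[2]);r=[]
        for px,(ia,ib,hb,z) in K:
            a=sx*ia*.013;b=sy*ib*hb
            r.append(proj(w,[p[0]+c*a-q*b,p[1]+q*a+c*b,z])-px)
        return np.ravel(r)
    o=least_squares(res,[.5,-.355,-.45],loss="soft_l1");print(sx,sy,np.round(o.x,4),np.degrees(o.x[2]),o.cost)
    if o.cost<60:
        print(np.round(o.fun.reshape(-1,2),1));p=o.x
        c,q=np.cos(p[2]),np.sin(p[2])
        for z in(0,.04):print("side-pred",z,[np.round(proj(S,[p[0]+c*a-q*b,p[1]+q*a+c*b,z]),1) for a in(-.013,.013) for b in(-.023,.023)])
print("side seen bottom",sg(505,537),sg(548,557),sg(603,521))
E
```

```text
1 1 [ 0.5025 -0.3585 -3.5834] -205.31645891311945 7.930588268216423
[[-3.   0.5]
 [ 1.5  0.9]
 [ 1.1  1. ]
 [-2.  -0.2]
 [ 0.4 -0.3]
 [-1.4 -1.5]
 [ 0.7 -1.1]]
side-pred 0 [array([343.7, 235.1]), array([356.5, 225.9]), array([353.1, 239.7]), array([365.8, 230.3])]
side-pred 0.04 [array([344.2, 220. ]), array([357.3, 211. ]), array([353.8, 224.5]), array([366.8, 215.3])]
1 -1 [ 0.4823 -0.3491 -0.3813] -21.848215040134985 68.57739821047304
-1 1 [ 0.502  -0.3595 -0.5354] -30.67796858188693 214.96213850797244
-1 -1 [ 0.5025 -0.3585 -0.4419] -25.316478402795955 7.930588268350269
[[-3.   0.5]
 [ 1.5  0.9]
 [ 1.1  1. ]
 [-2.  -0.2]
 [ 0.4 -0.3]
 [-1.4 -1.5]
 [ 0.7 -1.1]]
side-pred 0 [array([365.8, 230.3]), array([353.1, 239.7]), array([356.5, 225.9]), array([343.7, 235.1])]
side-pred 0.04 [array([366.8, 215.3]), array([353.8, 224.5]), array([357.3, 211. ]), array([344.2, 220. ])]
side seen bottom (345.6, 234.0) (354.20000000000005, 238.0) (365.20000000000005, 230.79999999999998)
```

```bash
python3 -m inch '{"xyz":[[0.0046,-0.004,-0.05],[0.0046,-0.004,-0.1],[0.0046,-0.004,-0.14],[0.0046,-0.004,-0.16],[0.0046,-0.004,-0.16],[0.0046,-0.004,-0.16]],"turn":[[0,0,0.042],[0,0,0.042],[0,0,0.042],[0,0,0.042],[0,0,0.042],[0,0,0.042]],"grip":[0.065,0.065,0.065,0.065,0.065,0.065]}' 30
python3 -c "
from h import *
st()"
```

```text
time: 7.25
tcp_pos: [0.5032, -0.3583, 0.1233]
orientation: [-0.126, 1.57, -0.566]
contact_force: [-0.8, -0.7, 1.0]
opening: 0.758
t 7.25 tcp [ 0.5032 -0.3583  0.1233] jaw deg 64.74 xax [ 0.001 -0.    -1.   ] q [-0.74  0.62  1.41  0.    1.11 -1.87] open 0.758 F [-0.8 -0.7  1. ]
```

Aligned. I'll go down another 89 mm and grip.

```bash
python3 -m inch '{"xyz":[[-0.0005,0,-0.03],[-0.0005,0,-0.06],[-0.0005,0,-0.08],[-0.0005,0,-0.089],[-0.0005,0,-0.089],[-0.0005,0,-0.089],[-0.0005,0,-0.089],[-0.0005,0,-0.089],[-0.0005,0,-0.089],[-0.0005,0,-0.089]],"turn":[[0,0,0],[0,0,0],[0,0,0],[0,0,0],[0,0,0],[0,0,0],[0,0,0],[0,0,0],[0,0,0],[0,0,0]],"grip":[0.065,0.065,0.065,0.065,0.065,0.04,0.04,0.04,0.04,0.04]}' 50
python3 -c "
from h import *
st()"
```

```text
time: 8.25
tcp_pos: [0.5032, -0.3599, 0.0355]
orientation: [-0.236, 1.567, -0.678]
contact_force: [-0.0, 0.9, 6.9]
opening: 0.528
t 8.25 tcp [ 0.5032 -0.3599  0.0355] jaw deg 64.66 xax [ 0.003 -0.003 -1.   ] q [-0.74  0.73  1.48  0.    0.93 -1.87] open 0.528 F [-0.   0.9  6.9]
```

```bash
python3 -m inch '{"xyz":[[0,0,0.02],[0,0,0.06],[0,0,0.11],[0,0,0.16],[-0.0785,0.372,0.16],[-0.0785,0.372,0.16],[-0.0785,0.372,0.16],[-0.0785,0.372,0.16],[-0.0785,0.372,0.16],[-0.0785,0.372,0.16],[-0.0785,0.372,0.16],[-0.0785,0.372,0.16],[-0.0785,0.372,0.16],[-0.0785,0.372,0.16],[-0.0785,0.372,0.16],[-0.0785,0.372,0.16]],"turn":[[0,0,0],[0,0,0],[0,0,0],[0,0,0],[0,0,0.592],[0,0,0.592],[0,0,0.592],[0,0,0.592],[0,0,0.592],[0,0,0.592],[0,0,0.592],[0,0,0.592],[0,0,0.592],[0,0,0.592],[0,0,0.592],[0,0,0.592]],"grip":[0.04,0.04,0.04,0.04,0.04,0.04,0.04,0.04,0.04,0.04,0.04,0.04,0.04,0.04,0.04,0.04]}' 50
python3 - <<'E'
from h import *
from rig import env
import cv2
s,y=st()
f=env.grab_frame("side");pickle.dump(f,open("s4.pkl","wb"))
im=f["pixels"];k=s["tcp_pos"];print("tcp px",proj(f,k))
u,v=proj(f,[.5,.02,.15]).astype(int);x0=max(0,min(u-130,380));y0=max(0,min(v-130,240));print(x0,y0)
cv2.imwrite("pics/s4.png",cv2.resize(im[y0:y0+240,x0:x0+260],None,fx=2.4,fy=2.4,interpolation=cv2.INTER_CUBIC))
E
```

```text
time: 9.85
tcp_pos: [0.4239, 0.012, 0.1934]
orientation: [-0.587, 1.57, -0.439]
contact_force: [-0.2, 0.4, -1.3]
opening: 0.529
t 9.85 tcp [0.4239 0.012  0.1934] jaw deg 98.48 xax [ 0. -0. -1.] q [-0.15  0.21  1.86 -0.    1.07 -1.87] open 0.529 F [-0.2  0.4 -1.3]
tcp px [359.05213636 281.38404678]
173 168
```

View pics/s4.png

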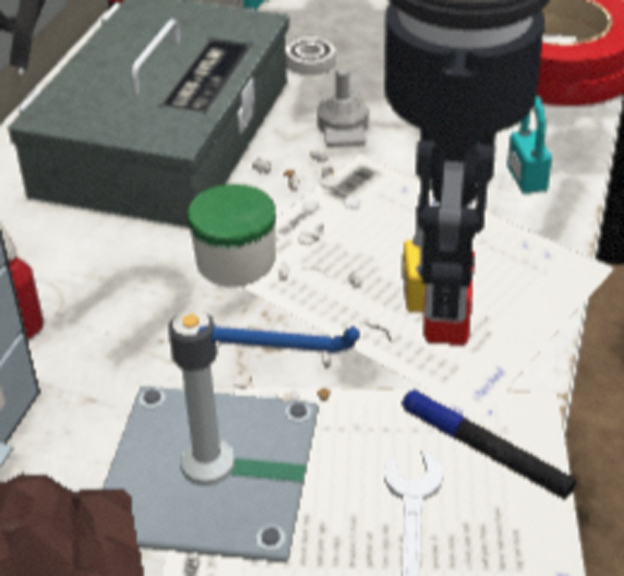

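The hook lies along the green line. The red lock is upright in the jaws with its bottom at crop (445,342), and the yellow stands undisturbed behind. I'll lower to insertion height and check its vertical position.

```bash
python3 -c "
from h import *
f=pickle.load(open('s4.pkl','rb'))
for z in(.153,.158,.163):print(z,[np.round((proj(f,[.4239+a,.012+b,z])-[173,168])*2.4) for a,b in((-.013,.023),(.013,.023))])
"
python3 -m inch '{"xyz":[[0,0,-0.03],[0,0,-0.06],[0,0,-0.083],[0,0,-0.083],[0,0,-0.083]],"turn":[[0,0,0],[0,0,0],[0,0,0],[0,0,0],[0,0,0]],"grip":[0.04,0.04,0.04,0.04,0.04]}' 50
```

```text
0.153 [array([457., 357.]), array([412., 348.])]
0.158 [array([458., 350.]), array([412., 342.])]
0.163 [array([458., 344.]), array([413., 335.])]
time: 10.4
tcp_pos: [0.4238, 0.0125, 0.1106]
orientation: [2.726, 1.57, 2.874]
contact_force: [0.2, 0.0, -0.7]
opening: 0.525
```

```bash
cat > ov.py <<'E'
from h import *
from rig import env
import cv2,sys
s,y=st();f=env.grab_frame("side");im=f["pixels"];k=s["tcp_pos"];q=np.radians(y-90);c,q=np.cos(q),np.sin(q)
u,v=proj(f,[k[0]+.03,k[1],k[2]]).astype(int);x0,y0=u-65,v-45
im=cv2.resize(im[y0:y0+100,x0:x0+130],None,fx=6,fy=6,interpolation=cv2.INTER_CUBIC)
for a,b,z in[(i,j,m) for i in(-.013,.013) for j in(-.023,.023) for m in(-.0355,.0045)]+[(0,0,.0525)]:
    e=proj(f,[k[0]+c*a-q*b,k[1]+q*a+c*b,k[2]+z]);cv2.circle(im,(int((e[0]-x0+.5)*6),int((e[1]-y0+.5)*6)),4,(0,255,0),1)
for r,z in((.014,.13),(.056,.135),(.086,.135),(.102,.14)):
    e=proj(f,[.573-r*.9888,.035-r*.1495,z]);cv2.circle(im,(int((e[0]-x0+.5)*6),int((e[1]-y0+.5)*6)),4,(0,255,255),1)
cv2.imwrite(f"pics/{sys.argv[1]}.png",im)
E
python3 ov.py s5
```

```text
t 10.4 tcp [0.4238 0.0125 0.1106] jaw deg 98.52 xax [-0.001  0.    -1.   ] q [-0.15  0.33  1.97  0.    0.84 -1.87] open 0.525 F [ 0.2  0.  -0.7]
```

View pics/s5.png

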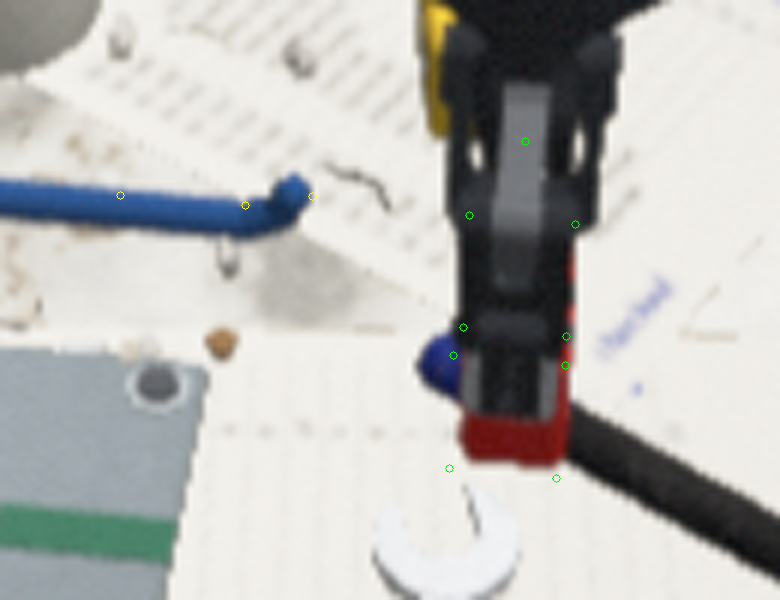

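The lock is upright and within about 2 mm of the prediction: its bottom is seen at (458–565, 460) and predicted at (449–557, 473). The hook tip at (300,190) is at opening height. Inserting.

```bash
python3 -m inch '{"xyz":[[0.016,0.0023,0],[0.032,0.0047,0],[0.048,0.007,0],[0.064,0.0094,0],[0.08,0.0117,0],[0.0937,0.0138,0],[0.0937,0.0138,0],[0.0937,0.0138,0]],"turn":[[0,0,0],[0,0,0],[0,0,0],[0,0,0],[0,0,0],[0,0,0],[0,0,0],[0,0,0]],"grip":[0.04,0.04,0.04,0.04,0.04,0.04,0.04,0.04]}' 50
python3 -c "
from h import *
st()"
```

```text
time: 11.25
tcp_pos: [0.5172, 0.0267, 0.1111]
orientation: [-0.199, 1.57, -0.05]
contact_force: [-0.6, 0.5, -1.9]
opening: 0.528
t 11.25 tcp [0.5172 0.0267 0.1111] jaw deg 98.58 xax [ 0.001 -0.    -1.   ] q [-0.1   0.47  1.72  0.    0.95 -1.82] open 0.528 F [-0.6  0.5 -1.9]
```

No contact. Now I lower gently, expecting the loop to touch at TCP z ≈ 0.089–0.091.

```bash
python3 -m inch '{"xyz":[[0,0,-0.006],[0,0,-0.012],[0,0,-0.016],[0,0,-0.018],[0,0,-0.019],[0,0,-0.019]],"turn":[[0,0,0],[0,0,0],[0,0,0],[0,0,0],[0,0,0],[0,0,0]],"grip":[0.04,0.04,0.04,0.04,0.04,0.04]}' 50
python3 ov.py s6
```

```text
time: 11.85
tcp_pos: [0.5171, 0.0268, 0.0912]
orientation: [2.53, 1.571, 2.679]
contact_force: [-1.2, -0.8, -1.6]
opening: 0.528
t 11.85 tcp [0.5171 0.0268 0.0912] jaw deg 98.57 xax [-0.  0. -1.] q [-0.1   0.5   1.74  0.    0.9  -1.82] open 0.528 F [-1.2 -0.8 -1.6]
```

View pics/s6.png

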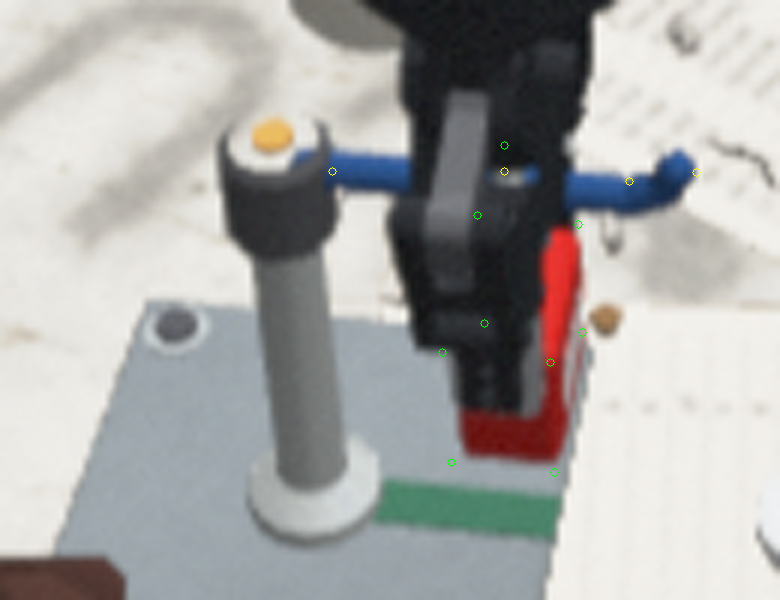

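The hook passes through the shackle, with steel visible at (510,177) and the tip at (690,165) outside it. There's no contact force yet, so I lower in small steps.

```bash
python3 -m inch '{"xyz":[[0,0,-0.001],[0,0,-0.002],[0,0,-0.002]],"turn":[[0,0,0],[0,0,0],[0,0,0]],"grip":[0.04,0.04,0.04]}' 50; python3 -m inch '{"xyz":[[0,0,-0.001],[0,0,-0.0015],[0,0,-0.0015]],"turn":[[0,0,0],[0,0,0],[0,0,0]],"grip":[0.04,0.04,0.04]}' 50
```

```text
time: 12.2
tcp_pos: [0.5176, 0.0268, 0.0904]
orientation: [-0.19, 1.569, -0.041]
contact_force: [-2.9, 0.7, 6.9]
opening: 0.529
time: 12.5
tcp_pos: [0.5178, 0.0268, 0.0901]
orientation: [-0.237, 1.568, -0.088]
contact_force: [-6.3, -0.2, 17.0]
opening: 0.526
```

```bash
python3 -m inch '{"xyz":[[0,0,0.0025],[0,0,0.0025],[0,0,0.0025],[0,0,0.0025],[0,0,0.0025],[0,0,0.0025],[0,0,0.0025],[0,0,0.02],[0,0,0.05],[0,0,0.09],[0,0,0.13],[0,0,0.16],[0,0,0.16]],"turn":[[0,0,0],[0,0,0],[0,0,0],[0,0,0],[0,0,0],[0,0,0],[0,0,0],[0,0,0],[0,0,0],[0,0,0],[0,0,0],[0,0,0],[0,0,0]],"grip":[0.04,0.05,0.055,0.06,0.065,0.07,0.07,0.07,0.07,0.07,0.07,0.07,0.07]}' 50
python3 -m inch '{"xyz":[[0,-0.03,0],[-0.02,-0.12,0.02],[-0.04,-0.22,0.02],[-0.04,-0.25,0.02],[-0.04,-0.25,0.02],[-0.04,-0.25,0.02],[-0.04,-0.25,0.02],[-0.04,-0.25,0.02],[-0.04,-0.25,0.02],[-0.04,-0.25,0.02]],"turn":[[0,0,0],[0,0,0],[0,0,0],[0,0,0],[0,0,0],[0,0,0],[0,0,0],[0,0,0],[0,0,0],[0,0,0]],"grip":[0.07,0.07,0.07,0.07,0.07,0.07,0.07,0.07,0.07,0.07]}' 50
python3 - <<'E'
from h import *
from rig import env
import cv2
st();t=env.grab_frame("top");f=env.grab_frame("side");pickle.dump((t,f),open("e.pkl","wb"))
a=cv2.resize(f["pixels"][260:420,190:330],(525,600),interpolation=cv2.INTER_CUBIC)
b=cv2.resize(t["pixels"][170:265,180:265],None,fx=3.2,fy=3.2,interpolation=cv2.INTER_CUBIC)
im=np.zeros((600,800,3),np.uint8);im[:,:525]=a;im[:b.shape[0],527:527+b.shape[1]]=b[:,:273]
cc=cv2.resize(t["pixels"][230:310,295:440],(273,150));im[320:470,527:800]=cc
cv2.imwrite("pics/end.png",im)
hsv=cv2.cvtColor(t["pixels"],cv2.COLOR_BGR2HSV)
m=cv2.inRange(hsv,(100,110,40),(122,255,255));z=np.zeros_like(m);z[185:270,195:245]=m[185:270,195:245]
w=np.array([atz(t,u,v,.133)[:2] for v,u in np.argwhere(z)]);c=w.mean(0);_,_,V=np.linalg.svd(w-c);print("bar top view",len(w),c,"dir",np.degrees(np.arctan2(*V[0][::-1]))%180)
E
```

```text
time: 13.8
tcp_pos: [0.5192, 0.0267, 0.2524]
orientation: [-0.231, 1.562, -0.082]
contact_force: [0.3, -0.5, -0.4]
opening: 0.82
time: 14.8
tcp_pos: [0.4774, -0.2218, 0.2676]
orientation: [1.948, 1.57, 2.1]
contact_force: [-0.8, -0.4, -0.5]
opening: 0.82
t 14.8 tcp [ 0.4774 -0.2218  0.2676] jaw deg 98.68 xax [-0.     0.001 -1.   ] q [-0.58  0.33  1.48  0.    1.34 -2.3 ] open 0.82 F [-0.8 -0.4 -0.5]
bar top view 170 [0.52362911 0.0272164 ] dir 8.070301008668167
```

View pics/end.png

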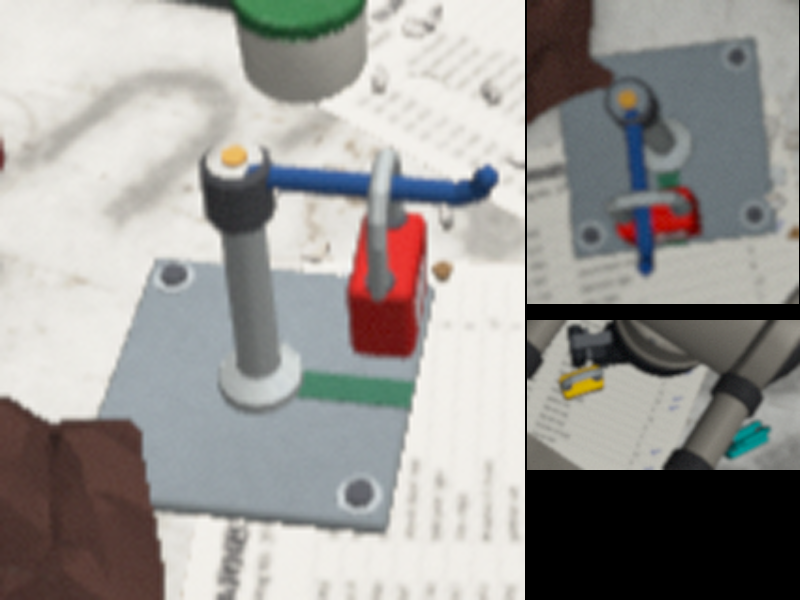

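The red lock hangs on the straight part of the bar and is free of the table. In the top view the hook direction is 188.1°, against 188.3° for the green line. The yellow lock is still standing. I'll let it settle for a second and hand in.

```bash
python3 -m inch '{"xyz":[[0,0,0],[0,0,0],[0,0,0],[0,0,0],[0,0,0],[0,0,0],[0,0,0],[0,0,0],[0,0,0],[0,0,0]],"turn":[[0,0,0],[0,0,0],[0,0,0],[0,0,0],[0,0,0],[0,0,0],[0,0,0],[0,0,0],[0,0,0],[0,0,0]],"grip":[0.07,0.07,0.07,0.07,0.07,0.07,0.07,0.07,0.07,0.07]}'
python3 -c "
from rig import env
env.close_job()"
```

```text
time: 15.9
tcp_pos: [0.4772, -0.2232, 0.2678]
orientation: [1.501, 1.571, 1.651]
contact_force: [-0.1, -0.1, -0.3]
opening: 0.82
the job is handed in; nothing more can be done
```

The job is handed in at about 16 s. The blue hook points along the green line, and the red padlock hangs on it by its shackle with the gripper clear.

- **Hook:** I turned it about 65° by its bar. The last top view put it at 188.1°, against 188.3° measured for the green line.
- **Red padlock:** I gripped it across its width, threaded it over the hook tip from outside and lowered it until it touched. The force was 17 N upward just before I let go. The last pictures show it hanging freely on the straight part of the bar.
- **Yellow padlock:** It still stands in the last picture and I did not touch it. I did not measure its position again.
- **Checks that disagreed:**
  - The automatic outline fit for the padlock poses was poor, so I used points picked by hand instead; these matched the side view to about 1.5 pixels.
  - The side view showed the held padlock about 2 mm higher than computed, but contact came close to the computed height.
  - The wrist-camera check of the green line failed after the turn because the hook hid the line. My 188.3° for the line comes from pictures taken before the turn.

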